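Set the bench dogs, then press the T-square's guide bar against its fence block

TASK

I am about to pocket-screw this router T-square together. Drop the two round bench dogs one by one, fully home, into the two holes of the glue-up board just behind the fence block. Then slide the guide bar squarely against the middle of the fence block and on until the block backs up against both dogs, and finish while still holding the bar flat there, pressing it onto the block with a steady push of about 10 newtons; leave the screw box, wax tin, block plane and glue jar alone.

Things in the scene. Friction and masses are not known exactly. Their poses are not given: they have to be found in the camera images.
- board: Glue-up board: fixed grey-faced plywood slab 360 x 250 x 30 mm on the bench with four round 21.5 mm through holes (chamfered mouths), two near each end. Origin at the centre of its underside; x runs along the 360 mm length, towards the end where the dogs belong (the way to push); y across; its top is 30 mm above the origin.
- board_hole0 (a point): Centre of the mouth of one of the two holes behind the fence block, on the board's top face at board x = +140, y = +55 mm. The dogs belong in hole0 and hole1, either dog in either hole.
- board_hole1 (a point): Centre of the mouth of the other hole behind the fence block, at board x = +140, y = -55 mm. The other two holes, at board x = -140, stay empty.
- dog_a: Round aluminium bench dog, 80 g, standing upright on the bench, foot down: bare shank 19 mm across and 28 mm long with a tapered foot, blue head above it 28 mm across and 30 mm high (58 mm in all). Origin at the centre of the foot, z along its axis. Fully home, the head's shoulder sits on the board and the foot is 2 mm above the bench.
- dog_b: The second bench dog, the same as dog_a; the two are interchangeable.
- fence: Beech fence block, 36 x 222 x 58 mm (x, y, z), about 0.42 kg, loose on the board, lying across it, its far face some 25 to 45 mm short of the dogs' heads. Origin at the centre of its underside, z up; its +x face looks to the dogs, its -x face (18 mm from the origin) takes the bar's end. Slides with 1 to 2 N of friction.
- guide: Guide bar of the T-square: pale wooden bar 200 x 50 x 22 mm (x, y, z), 180 g, loose and flat on the board; two screw slots on top near its +x end. Origin at the centre of its underside, x lengthwise towards the block, y across (grip it across its 50 mm), z up. Slides with about 0.5 N of friction. Its push on the block shall be 5 to 18 N.
- guide_end (a point): Centre of the bar's +x end face, which is to butt against the middle of the fence block: bar x = +100, y = 0, z = +11 mm. Once bar, block and dogs are closed up, each further 1 mm of push adds roughly 5 N.
- screw_box: Bystander: small beech box with a lid, 64 x 78 x 40 mm, origin at the centre of its underside.
- wax_tin: Bystander: flat round tin with a blue rim, 67 mm across, 24 mm high, origin at the centre of its underside.
- block_plane: Bystander: steel block plane, 49 x 161 x 55 mm, origin at the centre of its underside.
- glue_jar: Bystander: jar with a dark cap, 59 mm across, 76 mm high, origin at the centre of its underside.
There are look-alikes about, which are no part of the job. Leave any yellow look-alike of the dog_b alone.

How it is judged:
By the outcome, as a careful person would: the job done as asked, in the order asked, and still so for the second after the job is handed in, while the arm keeps its last pose, push and grip.
It also fails if it takes over 69 s, if anything falls off the work surface, if the arm or the gripper's body presses on something with over 40 N, if the wrist force passes 120 N, or if a joint passes its speed limit or range.

ROBOT

A 6-joint arm with a two-finger parallel gripper is mounted at the origin on a cart in front of the work surface, level with it; the furniture and walls round the work are solid. World frame = base frame: x ahead of the robot, y to its left, z up, the work surface at z = 0. Lengths are in m, angles in degrees, forces in N, time in s.
With the tool pointing down it reaches from about 0.3 to 0.75 m from the base axis. Payload 8.5 kg.
Tool frame: the origin (TCP) lies midway between the tips of the shut fingers; the grasp point (between the pads) lies 19 mm behind it; z points along the fingers, x is the direction in which the jaws open and shut, and the axes are right-handed (so a half turn about z gives the same grasp; the last joint's range is limited). The gripper opens to 88 mm and grips with 3 to 60 N. Pads are 18 mm wide; open, the fingers measure 123 mm over their backs; the gripper's body (75 mm by 187 mm) begins 45 mm behind the grasp point.
Start: joints at [-84.528, 21.807, 74.336, -0, 83.858, -12.336], TCP at [0.168, -0.524, 0.239] pointing down, gripper open.
Joint ranges: [-178.18, 178.18], [-50.72, 133.34], [12.68, 142.11], [-81.47, 261.47], [9.98, 163.14], [-165.26, 165.26]. Speed limits (degrees/s): [136.94, 136.94, 180, 180, 180, 180].

INTERFACE

Orientations are given as a 3x3 rotation matrix whose columns are the frame's x, y, z axes.
In Python, from rig import r, cams gives the robot as it stands.
- The arm moves only by the shell command python3 -m pendant 'ROWS' [FORCE]. ROWS is JSON, one flat list of numbers, 7 for each row, row after row: the shift along the tool's x, y, z normalised to -1 to 1, where 1 is 15 cm, then the turn, a rotation vector about the tool's x, y, z normalised to -1 to 1, where 1 is 180 degrees, then the closure, from -1 (fully open) to 1 (shut). In form: [x, y, z, wx, wy, wz, jaw, x, y, z, wx, wy, wz, jaw, ...]. A call has 1 to 12 rows; each row shifts and turns the pose as measured when the row begins, along the tool's axes as they then stand; what a row does not reach is not made up. A row lasts 1/8 s, in which the tool goes at most 62.5 mm and 10.7 degrees, less where a joint would pass 70% of its speed; a pose out of reach is approached as far as the arm can. A call with a number of a shift or a turn outside -1 to 1 is refused whole. A call with a gripper value outside its range is refused whole. The fingers move at their own pace and stop on an object; FORCE is the grip in N (left out, the last holds). Time passes only in rows, so rows that do not move let the fingers close. It gives the time, the measured TCP pose, the force and the opening at its end, in the units of the state.
- r.observe(): the state, without advancing time (a new reading comes with each control period).
- cams.camera(name): name is "scene" or "top" or "wrist"; returns a dict with "color" (420x560x3 uint8, red, green, blue), "intrinsics" (3x3 intrinsics, pixels), "dist" ([k1, k2, p1, p2, k3] as OpenCV has them; the pictures are not rectified), "pose" (4x4, takes a point from camera to world coordinates); the wrist camera has in their place "T_tool_cam" (4x4, takes a point from camera to tool coordinates, whose origin is the TCP and whose axes are the tool frame's). Camera axes: x right, y up, looking along -z (the intrinsics and any distortion apply to the point x, -y, -z); pixel columns grow to the right and rows downward; lengths in m; the calibration is good to about 2 mm. A picture is of the moment at which its call begins: read the wrist's pose just before it. There is no depth.
- r.job_done(): hands the job in, once; it reports no verdict.
The state is a dict: "clock": time; "joints": joint angles; "joint_velocities": joint speeds; "tau": joint torques, N m; "eef_pos": TCP position; "orientation": TCP orientation; "wrist_force": force on the tool from outside, world axes, zero at the start; "ft_torque": the same for the moment, N m; "gripper_width": finger opening in m.
Only numpy, scipy, OpenCV 4.12 (cv2) and the standard library are available. Lean on these libraries where they do the work, as an engineer would, in place of code of your own. Each camera call takes 0.05 s, during which the arm holds its last target. There are 200 camera calls.

## Working session

There is one attempt and no reset: what is moved stays moved. The work goes in short steps, Python scripts to look and compute and a shell command to move; the robot and the scene stay as the last step left them, time stands still between calls to the robot, and variables do not carry over. Pictures are saved under pics/ and viewed, about 8 in all and at most 12, crops included, and the job is handed in when it is done.

```bash
ls; mkdir -p pics
python3 - <<'E'
from rig import r,cams
import cv2,numpy as np
print(r.observe())
ims=[]
for n in ("scene","top"):
    c=cams.camera(n); cv2.imwrite(f'pics/{n}0.png',c['color'][:,:,::-1])
    np.savez(f'{n}0.npz',**c); print(n,c['intrinsics'].tolist(),c['dist'],c['pose'].round(3).tolist())
E
```

```text
pics
{'clock': 0.0, 'joints': array([-8.45271955e+01,  2.18397415e+01,  7.43830470e+01,  1.62584545e-03,
        8.38566734e+01, -1.23361529e+01]), 'joint_velocities': array([-0.07489642,  0.07484227, -0.05977852,  0.08033961,  0.00773176,
       -0.01175433]), 'tau': array([-2.92967270e-04, -4.37934852e+01, -2.24555147e+01,  7.12820934e-02,
        3.51873378e-02, -1.14049701e-04]), 'eef_pos': array([ 0.16818963, -0.52337406,  0.23815951]), 'orientation': array([[ 3.05841173e-01, -9.52082542e-01, -1.04185613e-04],
       [-9.52081592e-01, -3.05841019e-01,  1.38323959e-03],
       [-1.34882250e-03, -3.23858415e-04, -9.99999038e-01]]), 'wrist_force': array([-0.6958883 ,  0.42695007, -0.201072  ]), 'ft_torque': array([ 0.02508664, -0.04980942,  0.02582109]), 'gripper_width': 0.08851680557968894}
scene [[416.3438679634612, 0.0, 276.59306239893294], [0.0, 416.3438679634612, 207.33808279831507], [0.0, 0.0, 1.0]] [-0.0713777  0.         0.         0.         0.       ] [[-0.874, 0.211, -0.438, 0.053], [-0.486, -0.398, 0.778, 0.891], [-0.01, 0.893, 0.45, 0.562], [0.0, 0.0, 0.0, 1.0]]
top [[406.42387811741736, 0.0, 283.6377014252951], [0.0, 406.42387811741736, 211.27808400113972], [0.0, 0.0, 1.0]] [-0.0521956  0.         0.         0.         0.       ] [[-0.028, 0.996, -0.084, 0.467], [-1.0, -0.028, 0.002, -0.009], [-0.0, 0.084, 0.997, 1.169], [0.0, 0.0, 0.0, 1.0]]
```

View pics/scene0.png

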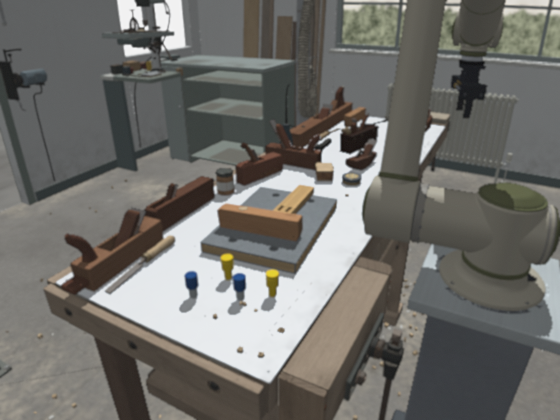

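View pics/top0.png

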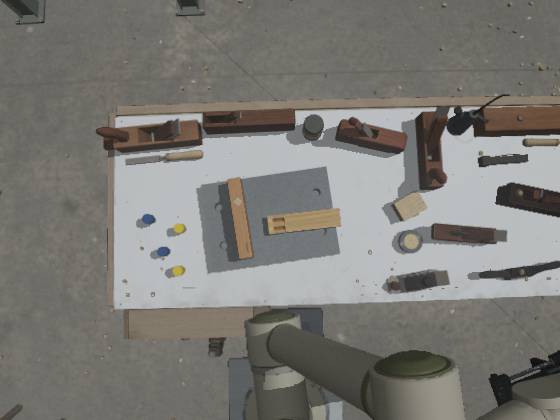

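The scene view shows two blue dogs (191,282) and (240,286), and two yellow look-alikes. The top view shows the blue dogs at (148,219) and (163,252), the board around (272,220) with the dog end to the left (+y), the fence at (240,218) and the guide at (304,221).

```bash
cat > h.py <<'E'
import cv2,numpy as np
def rays(c,px,pose=None):
    T=c['pose'] if pose is None else pose
    u=cv2.undistortPoints(np.array(px,float).reshape(-1,1,2),c['intrinsics'],c['dist'])[:,0]
    d=np.c_[u[:,0],-u[:,1],-np.ones(len(u))]@T[:3,:3].T
    return T[:3,3],d/np.linalg.norm(d,axis=1)[:,None]
def onz(c,px,z,pose=None):
    o,d=rays(c,px,pose); return o+d*((z-o[2])/d[:,2])[:,None]
def tri(o1,d1,o2,d2):
    A=np.stack([d1,-d2],1); t=np.linalg.lstsq(A,o2-o1,rcond=None)[0]
    p,q=o1+t[0]*d1,o2+t[1]*d2; return (p+q)/2,np.linalg.norm(p-q)
def proj(c,P,pose=None):
    T=c['pose'] if pose is None else pose
    q=(np.atleast_2d(P)-T[:3,3])@T[:3,:3]; q=q*[1,-1,-1]
    return cv2.projectPoints(q,np.zeros(3),np.zeros(3),c['intrinsics'],c['dist'])[0][:,0]
def blobs(m,amin,amax=1e9):
    n,l,s,ce=cv2.connectedComponentsWithStats(m.astype(np.uint8))
    return [(s[i,4],ce[i],l==i) for i in range(1,n) if amin<s[i,4]<amax]
def hsv(c): return cv2.cvtColor(c['color'],cv2.COLOR_RGB2HSV).astype(int)
E
python3 - <<'E'
from h import *
t=dict(np.load('top0.npz'));s=dict(np.load('scene0.npz'))
B={}
for n,c in (('t',t),('s',s)):
    H=hsv(c); m=(H[...,0]>100)&(H[...,0]<130)&(H[...,1]>150)&(H[...,2]>40)
    for a,ce,_ in blobs(m,20): print(n,'blue',a,ce.round(1)); B.setdefault(n,[]).append(ce)
for a in B['t']:
  for b in B['s']:
    o1,d1=rays(t,a);o2,d2=rays(s,b);p,e=tri(o1,d1[0],o2,d2[0])
    if e<.02: print('tri',p.round(4),e.round(4), onz(t,a,.05).round(4))
H=hsv(t)
roi=np.zeros(H.shape[:2],bool); roi[160:280,190:350]=1
g=roi&(H[...,2]<140); w=roi&(H[...,1]>110)&(H[...,2]>90)
for nm,m,z in (('board',g|w,.03),):
    a,ce,l=max(blobs(m,500),key=lambda b:b[0])
    hull=cv2.convexHull(np.argwhere(l)[:,::-1].astype(np.int32))
    P=onz(t,hull[:,0],z)[:,:2]
    print(nm,a,cv2.minAreaRect((P*1000).astype(np.float32)))
for a,ce,l in blobs(w,300):
    hull=cv2.convexHull(np.argwhere(l)[:,::-1].astype(np.int32))
    for z in (.052,.088): print('wood',a,ce.round(1),z,cv2.minAreaRect((onz(t,hull[:,0],z)[:,:2]*1000).astype(np.float32)))
E
```

```text
s blue 124 [191.  279.6]
s blue 123 [239.  281.5]Traceback (most recent call last):
  File "<stdin>", line 7, in <module>
KeyError: 't'
```

Run:
```python
from h import *
t=dict(np.load('top0.npz'));s=dict(np.load('scene0.npz'))
print(hsv(t)[219,144:152].tolist(),hsv(t)[190,290],hsv(t)[218,238],hsv(t)[221,320])
B={}
for n,c in (('t',t),('s',s)):
    H=hsv(c); m=(H[...,0]>100)&(H[...,0]<130)&(H[...,1]>130)&(H[...,2]>30)
    for a,ce,_ in blobs(m,20): print(n,'blue',a,ce.round(1)); B.setdefault(n,[]).append(ce)
for a in B['t']:
  for b in B['s']:
    o1,d1=rays(t,a);o2,d2=rays(s,b);p,e=tri(o1,d1[0],o2,d2[0])
    if e<.02: print('tri',p.round(4),e.round(4), onz(t,a,.055).round(4))
H=hsv(t)
roi=np.zeros(H.shape[:2],bool); roi[160:280,190:350]=1
g=roi&(H[...,2]<140); w=roi&(H[...,1]>90)&(H[...,2]>90)
a,ce,l=max(blobs(g|w,500),key=lambda b:b[0])
hull=cv2.convexHull(np.argwhere(l)[:,::-1].astype(np.int32))
print('board',a,cv2.minAreaRect((onz(t,hull[:,0],.03)[:,:2]*1000).astype(np.float32)))
for a,ce,l in blobs(w,300):
    hull=cv2.convexHull(np.argwhere(l)[:,::-1].astype(np.int32))
    for z in (.052,.088): print('wood',a,ce.round(1),z,cv2.minAreaRect((onz(t,hull[:,0],z)[:,:2]*1000).astype(np.float32)))
```

```text
[[109, 122, 123], [109, 124, 123], [109, 123, 122], [109, 124, 123], [110, 126, 123], [109, 126, 123], [109, 125, 124], [109, 122, 119]] [ 98  17 119] [ 15  98 156] [ 19  92 160]
s blue 137 [190.9 279.8]
s blue 143 [238.9 281.8]Traceback (most recent call last):
  File "<stdin>", line 8, in <module>
KeyError: 't'
```

Run:
```python
from h import *
t=dict(np.load('top0.npz'));s=dict(np.load('scene0.npz'))
B={}
for n,c in (('t',t),('s',s)):
    H=hsv(c); m=(H[...,0]>100)&(H[...,0]<130)&(H[...,1]>80)&(H[...,2]>30)
    for a,ce,_ in blobs(m,30): print(n,'blue',a,ce.round(1)); B.setdefault(n,[]).append(ce)
for a in B['t']:
  for b in B['s']:
    o1,d1=rays(t,a);o2,d2=rays(s,b);p,e=tri(o1,d1[0],o2,d2[0])
    if e<.02: print('tri',p.round(4),e.round(4), onz(t,a,.055).round(4))
H=hsv(t)
roi=np.zeros(H.shape[:2],bool); roi[160:280,190:350]=1
g=roi&(H[...,2]<140); w=roi&(H[...,1]>65)&(H[...,2]>90)
a,ce,l=max(blobs(g|w,500),key=lambda b:b[0])
hull=cv2.convexHull(np.argwhere(l)[:,::-1].astype(np.int32))
print('board',a,cv2.minAreaRect((onz(t,hull[:,0],.03)[:,:2]*1000).astype(np.float32)))
for a,ce,l in blobs(w,300):
    hull=cv2.convexHull(np.argwhere(l)[:,::-1].astype(np.int32))
    for z in (.052,.088): print('wood',a,ce.round(1),z,cv2.minAreaRect((onz(t,hull[:,0],z)[:,:2]*1000).astype(np.float32)))
```

```text
t blue 89 [147.5 218.4]
t blue 86 [162.7 251.1]
s blue 165 [190.9 279.9]
s blue 175 [239.1 281.8]
tri [0.5518 0.3692 0.0438] 0.0004 [[0.5508 0.3653 0.055 ]]
tri [0.4602 0.3267 0.0441] 0.0007 [[0.46   0.3233 0.055 ]]
board 11704 ((544.3291015625, 28.372100830078125), (253.67715454101562, 388.0494384765625), 6.545271873474121)
wood 1121 [240.  218.9] 0.052 ((546.1912841796875, 110.00568389892578), (223.3207244873047, 39.89971160888672), 7.86655855178833)
wood 1121 [240.  218.9] 0.088 ((543.6275634765625, 106.16497039794922), (216.1210174560547, 38.61337661743164), 7.866557598114014)
wood 1284 [303.3 220.9] 0.052 ((531.9595947265625, -65.02462768554688), (49.5588493347168, 198.7481689453125), 4.739391326904297)
wood 1284 [303.3 220.9] 0.088 ((529.8546752929688, -63.22246551513672), (47.961097717285156, 192.34066772460938), 4.739391326904297)
```

```bash
cat > plan.py <<'E'
# prints tool-frame rows for a world target (x,y,z), yaw of tool x, in n rows from the measured pose
from rig import r; import numpy as np,sys
from scipy.spatial.transform import Rotation as R
def plan(p,yaw,n,jaw,st=None):
    s=r.observe(); p0=s['eef_pos']; R0=s['orientation']
    y=np.radians(yaw); Rt=np.array([[np.cos(y),np.sin(y),0],[np.sin(y),-np.cos(y),0],[0,0,-1]])
    rv=R.from_matrix(R0.T@Rt).as_rotvec(); out=[]
    for i in range(n):
        Ri=R0@R.from_rotvec(rv*i/n).as_matrix()
        d=Ri.T@((np.array(p)-p0)/n)/.15
        out+=[*d,*(rv/n/np.pi),jaw]
    print(','.join(f'{v:.3f}' for v in out))
    print('total tool shift mm',(R0.T@(np.array(p)-p0)*1000).round(1),'turn deg',np.degrees(rv).round(2))
if __name__=='__main__':
    a=list(map(float,sys.argv[1:])); plan(a[:3],a[3],int(a[4]),a[5])
E
python3 plan.py 0.47 -0.1 0.30 -30 9 -0.3
python3 - <<'E'
from rig import cams
c=cams.camera('wrist'); print(c['T_tool_cam'].round(4).tolist(),c['intrinsics'].round(1).tolist(),c['dist'])
E
```

```text
-0.230,-0.309,-0.045,-0.000,0.000,-0.026,-0.300,-0.204,-0.327,-0.045,-0.000,0.000,-0.026,-0.300,-0.177,-0.342,-0.046,-0.000,0.000,-0.026,-0.300,-0.148,-0.355,-0.046,-0.000,0.000,-0.026,-0.300,-0.119,-0.366,-0.046,-0.000,0.000,-0.026,-0.300,-0.088,-0.375,-0.046,-0.000,0.000,-0.026,-0.300,-0.057,-0.381,-0.046,-0.000,0.000,-0.026,-0.300,-0.026,-0.384,-0.046,-0.000,0.000,-0.026,-0.300,0.005,-0.385,-0.046,-0.000,0.000,-0.026,-0.300
total tool shift mm [-310.9 -416.9  -61.3] turn deg [-4.000e-02  6.000e-02 -4.219e+01]
[[1.0, 0.0001, 0.0001, -0.0011], [0.0001, -0.9551, -0.2962, -0.0774], [0.0, 0.2962, -0.9551, -0.1466], [0.0, 0.0, 0.0, 1.0]] [[332.1, 0.0, 269.5], [0.0, 332.1, 215.3], [0.0, 0.0, 1.0]] [0.00660183 0.         0.         0.         0.        ]
```

```bash
python3 -m pendant '[-0.23,-0.31,-0.045,0,0,-0.026,-0.3,-0.20,-0.33,-0.045,0,0,-0.026,-0.3,-0.18,-0.34,-0.046,0,0,-0.026,-0.3,-0.15,-0.355,-0.046,0,0,-0.026,-0.3,-0.12,-0.366,-0.046,0,0,-0.026,-0.3,-0.09,-0.375,-0.046,0,0,-0.026,-0.3,-0.06,-0.38,-0.046,0,0,-0.026,-0.3,-0.03,-0.384,-0.046,0,0,-0.026,-0.3,0,-0.385,-0.046,0,0,-0.026,-0.3]'; python3 plan.py 0.5 0.24 0.30 6.5 8 -0.3
```

```text
clock: 1.27
eef_pos: [0.4712, -0.0853, 0.301]
orientation: [[0.873, -0.487, -0.001], [-0.487, -0.873, 0.005], [-0.003, -0.004, -1.0]]
wrist_force: [0.8, -0.9, -0.2]
gripper_width: 0.0569
-0.111,-0.248,0.002,-0.000,0.000,-0.025,-0.300,-0.091,-0.256,0.002,-0.000,0.000,-0.025,-0.300,-0.071,-0.263,0.002,-0.000,0.000,-0.025,-0.300,-0.051,-0.267,0.002,-0.000,0.000,-0.025,-0.300,-0.030,-0.271,0.001,-0.000,0.000,-0.025,-0.300,-0.009,-0.272,0.001,-0.000,0.000,-0.025,-0.300,0.013,-0.272,0.001,-0.000,0.000,-0.025,-0.300,0.034,-0.270,0.001,-0.000,0.000,-0.025,-0.300
total tool shift mm [-133.2 -298.2    2.4] turn deg [ -0.25   0.09 -35.63]
```

Tracking is good. Next, a viewpoint over the holes and dogs.

```bash
python3 -m pendant '[-0.11,-0.25,0.002,0,0,-0.025,-0.3,-0.09,-0.256,0.002,0,0,-0.025,-0.3,-0.07,-0.263,0.002,0,0,-0.025,-0.3,-0.05,-0.267,0.002,0,0,-0.025,-0.3,-0.03,-0.27,0,0,0,-0.025,-0.3,-0.01,-0.27,0,0,0,-0.025,-0.3,0.013,-0.27,0,0,0,-0.025,-0.3,0.034,-0.27,0,0,0,-0.025,-0.3,0,0,0,0,0,0,-0.3]'
cat > wr.py <<'E'
from rig import r,cams; import numpy as np,cv2,sys
s=r.observe(); T=np.eye(4); T[:3,:3]=s['orientation']; T[:3,3]=s['eef_pos']
c=cams.camera('wrist'); c['pose']=T@c['T_tool_cam']; n=sys.argv[1]
np.savez(n+'.npz',**c); cv2.imwrite(f'pics/{n}.png',c['color'][:,:,::-1])
print(s['clock'],s['eef_pos'].round(4),s['orientation'].round(4).tolist())
E
python3 wr.py w1
```

```text
clock: 2.4
eef_pos: [0.496, 0.2538, 0.299]
orientation: [[0.989, 0.147, -0.005], [0.147, -0.989, 0.004], [-0.004, -0.005, -1.0]]
wrist_force: [-1.0, 0.0, -0.7]
gripper_width: 0.0573
2.4 [0.496  0.2538 0.299 ] [[0.9892, 0.1467, -0.0047], [0.1467, -0.9892, 0.0043], [-0.004, -0.0049, -1.0]]
```

View pics/w1.png

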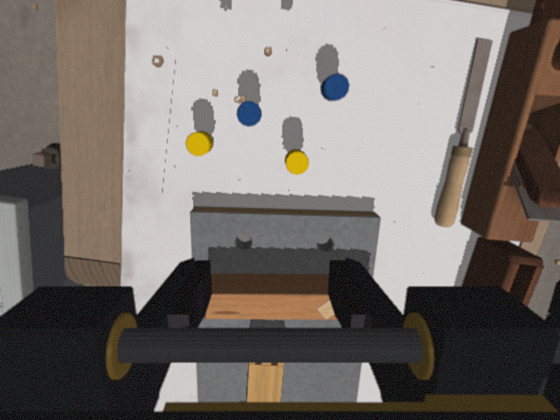

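The wrist view shows the blue dogs at (249,113) and (336,87), and the yellow ones at (199,143) and (296,162). The board end edge is at row ~212, columns 192–379, and the holes are at (244,243) and (325,243), partly in the fence's shadow.

Run:
```python
from h import *
t=dict(np.load('top0.npz'));c=dict(np.load('w1.npz'));H=hsv(c)
m=(H[...,0]>100)&(H[...,0]<130)&(H[...,1]>120)&(H[...,2]>30)
tp=np.array([[147.5,218.4],[162.7,251.1]])
for a,ce,l in blobs(m,150):
    (x,y),rad=cv2.minEnclosingCircle(np.argwhere(l)[:,::-1].astype(np.float32))
    P=onz(c,[[x,y]],.058)[0]
    k=np.argmin(np.linalg.norm(onz(t,tp,.055)-P,axis=1))
    o1,d1=rays(c,[ce]);o2,d2=rays(t,[tp[k]])
    print('dog',a,ce.round(1),(x,y,rad),P.round(4),onz(c,[ce],.056)[0].round(4),'tri',*tri(o1,d1[0],o2,d2[0]))
crop=c['color'][185:295,175:395,::-1]
cv2.imwrite('pics/w1c.png',cv2.resize(cv2.convertScaleAbs(crop,alpha=1.8),None,fx=3.6,fy=3.6,interpolation=cv2.INTER_CUBIC))
V=H[...,2]
for r_ in range(234,256,2): print(r_,V[r_,232:258].tolist(),V[r_,314:338].tolist())
print(V[200:220,285].tolist(), V[228,184:200].tolist(),V[228,370:388].tolist())
```

```text
dog 521 [334.8  86.7] (335.0, 87.0, 13.601571083068848) [0.5507 0.3683 0.058 ] [0.5508 0.3688 0.056 ] tri [0.55250661 0.36990667 0.04197693] 0.0012906091109016657
dog 426 [248.7 113.1] (248.56741333007812, 113.23033905029297, 11.783431053161621) [0.4609 0.3275 0.058 ] [0.461  0.3276 0.056 ] tri [0.45990625 0.327515   0.04083651] 0.000234936272131053
234 [113, 113, 113, 111, 114, 118, 112, 120, 114, 111, 112, 112, 110, 112, 113, 115, 113, 113, 119, 119, 117, 117, 119, 119, 117, 117] [119, 118, 117, 112, 114, 114, 117, 112, 115, 113, 112, 117, 119, 114, 116, 114, 115, 112, 109, 114, 109, 114, 113, 113]
236 [117, 113, 114, 113, 110, 106, 112, 119, 117, 119, 120, 117, 121, 120, 124, 116, 106, 108, 111, 111, 118, 117, 121, 118, 111, 111] [119, 121, 117, 115, 119, 116, 120, 111, 111, 115, 113, 114, 116, 114, 110, 112, 112, 112, 114, 110, 113, 112, 115, 113]
238 [113, 114, 112, 100, 77, 61, 81, 104, 118, 122, 121, 116, 119, 118, 120, 119, 119, 115, 95, 100, 113, 116, 121, 115, 116, 115] [114, 114, 116, 113, 113, 115, 115, 117, 118, 118, 118, 118, 118, 121, 108, 76, 79, 93, 110, 109, 117, 11
[... 1314 characters left out ...]
, 67, 71, 69, 65, 64]
252 [68, 64, 64, 61, 65, 63, 60, 64, 64, 62, 62, 56, 64, 63, 65, 65, 66, 59, 66, 63, 64, 63, 65, 63, 61, 64] [65, 60, 59, 63, 64, 68, 61, 64, 64, 64, 69, 61, 64, 60, 60, 59, 63, 70, 62, 65, 67, 64, 64, 59]
254 [65, 62, 64, 67, 65, 61, 66, 62, 67, 67, 67, 64, 64, 68, 61, 61, 61, 60, 66, 68, 64, 68, 64, 62, 65, 64] [67, 65, 63, 67, 61, 62, 65, 63, 65, 63, 66, 68, 70, 67, 66, 64, 70, 62, 62, 64, 63, 64, 59, 60]
[121, 119, 116, 116, 123, 119, 120, 115, 103, 76, 64, 66, 68, 75, 79, 107, 115, 117, 118, 114] [206, 204, 206, 207, 207, 204, 162, 118, 109, 111, 114, 111, 112, 116, 111, 111] [119, 114, 116, 118, 113, 113, 113, 116, 123, 158, 200, 211, 211, 215, 211, 207, 212, 207]
```

View pics/w1c.png

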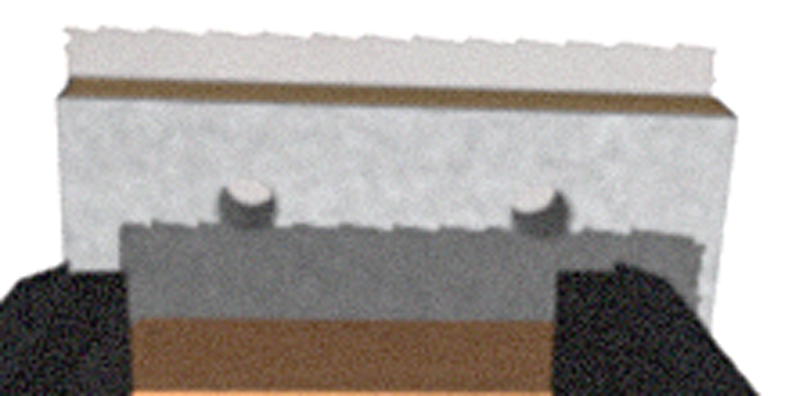

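The crop shows the hole mouths as ellipses centred near full-frame (243.9,241.4) and (325.3,243.3). The board's end corners are at (191.1,212.2) and (379.7,217.5).

Run:
```python
from h import *
t=dict(np.load('top0.npz'));c=dict(np.load('w1.npz'))
h=onz(c,[[243.9,241.4],[325.3,243.3],[191.1,212.2],[379.7,217.5]],.03)
print('holes/corners',h.round(4).tolist())
print('spacing',np.linalg.norm(h[0]-h[1]),'end',np.linalg.norm(h[2]-h[3]))
for q in (h[0]-h[1],h[2]-h[3]): print('ang',np.degrees(np.arctan2(-q[1],-q[0])))
e=(h[3]-h[2])[:2];e/=np.linalg.norm(e);n=np.array([-e[1],e[0]])
for k in(0,1): print('hole from end',(h[2]-h[k])[:2]@n,'from corner',(h[k]-h[2])[:2]@e)
V=hsv(t)[...,2]
print(t['color'].shape); print(proj(t,h).round(1))
for u,v in proj(t,h)[:2]:
    u,v=int(round(u)),int(round(v)); print(V[v-6:v+7,u-6:u+7])
```

```text
holes/corners [[0.474, 0.1633, 0.03], [0.5825, 0.1768, 0.03], [0.4007, 0.1937, 0.03], [0.6458, 0.2229, 0.03]]
spacing 0.10931441531353217 end 0.24683340818098215
ang 7.082180489458904
ang 6.811006351396767
hole from end 0.03883717984865317 from corner 0.06919671756584261
hole from end 0.038319809600206936 from corner 0.17850990855103624
(420, 560, 3)
[[222.1 244.4]
 [216.7 206. ]
 [211.7 271.1]
 [200.2 184.2]]
[[118 118 116 117 118 119 117 117  98  79  81  77  76]
 [117 118 118 117 118 119 118 117 119  89  75  74  77]
 [117 120 121 119 118 116 117 113 116  89  75  73  75]
 [118 121 120 119 117 108 100  98 106  85  75  75  74]
 [118 120 120 118 107  83  84  99 110  99  79  76  74]
 [123 119 119 112  93  84 113 119 119 121  94  77  74]
 [121 118 119 106  84 102 117 119 119 121 107  82  74]
 [119 121 116 103  85 113 121 119 120 120 120  87  73]
 [117 117 117 106  89 106 119 120 121 119 117  83  75]
 [115 118 118 110  97  92 114 122 120 120 108  82  77]
 [118 121 120 121 111 103 111 117 117 117  90  79  78]
 [120 119 118 118 120 114 107 115 112 107  84  77  76]
 [118 120 119 118 117 120 117 116 111 114  87  78  77]]
[[119 116 120 119 123 123 121 119  89  77  78  78  79]
 [118 118 119 121 124 124 118 118  88  78  77  74  77]
 [118 118 119 121 118 117 108 105  83  74  77  76  75]
 [118 117 118 117 108  93  76  75  70  73  74  77  75]
 [119 118 119 111  94  69  71  93  99  92  82  75  78]
 [117 120 119 107  85  72 101 118 121 119 101  84  80]
 [118 120 120 102  81 103 117 121 122 120 104  83  76]
 [118 120 121 104  71 111 121 119 122 120 112  86  79]
 [117 118 120 112  86 113 121 120 118 121 106  82  75]
 [121 121 118 120 100 113 122 122 119 115  87  75  76]
 [122 122 119 120 115 109 116 119 113  85  77  74  75]
 [118 120 121 122 118 120 116 115 114  85  75  74  73]
 [120 122 119 121 120 118 119 118 119  89  73  75  75]]
```

```bash
python3 plan.py 0.5507 0.3683 0.10 7 5 -0.3
```

```text
0.095,-0.141,0.266,-0.000,0.000,0.001,-0.300,0.095,-0.142,0.266,-0.000,0.000,0.001,-0.300,0.094,-0.142,0.266,-0.000,0.000,0.001,-0.300,0.093,-0.143,0.266,-0.000,0.000,0.001,-0.300,0.092,-0.144,0.266,-0.000,0.000,0.001,-0.300
total tool shift mm [  71.6 -105.7  199.3] turn deg [-0.26  0.23  1.31]
```

```bash
python3 -m pendant '[0.095,-0.14,0.266,0,0,0.001,-0.3,0.095,-0.14,0.266,0,0,0.002,-0.3,0.095,-0.142,0.266,0,0,0.001,-0.3,0.093,-0.143,0.266,0,0,0.002,-0.3,0.092,-0.144,0.266,0,0,0.001,-0.3,0,0,0,0,0,0,-0.3]';  python3 plan.py 0.5507 0.3683 0.032 7 3 -0.3; python3 wr.py w2
python3 - <<'E'
from h import *
c=dict(np.load('w2.npz'));H=hsv(c)
m=(H[...,0]>100)&(H[...,0]<130)&(H[...,1]>120)&(H[...,2]>30)
for a,ce,l in blobs(m,150):
    (x,y),rad=cv2.minEnclosingCircle(np.argwhere(l)[:,::-1].astype(np.float32))
    print(a,ce,(x,y,rad),onz(c,[[x,y]],.058)[0].round(4),onz(c,[ce],.058)[0].round(4))
E
```

```text
clock: 3.2
eef_pos: [0.5554, 0.363, 0.0955]
orientation: [[0.994, 0.109, -0.002], [0.109, -0.994, 0.002], [-0.002, -0.002, -1.0]]
wrist_force: [-0.5, -0.7, 0.4]
gripper_width: 0.0575
-0.009,-0.012,0.141,-0.000,0.000,-0.001,-0.300,-0.009,-0.013,0.141,-0.000,0.000,-0.001,-0.300,-0.009,-0.013,0.141,-0.000,0.000,-0.001,-0.300
total tool shift mm [-4.  -5.6 63.5] turn deg [-0.12  0.11 -0.75]
3.2 [0.5554 0.363  0.0955] [[0.9941, 0.1088, -0.0022], [0.1088, -0.9941, 0.0019], [-0.002, -0.0021, -1.0]]
1837 [265.08927599 232.76537833] (265.0, 231.5, 26.96767234802246) [0.5519 0.3737 0.058 ] [0.552  0.3729 0.058 ]
1522 [121.64651774 271.23390276] (119.0, 273.5, 30.66359519958496) [0.4658 0.3367 0.058 ] [0.4675 0.3384 0.058 ]
```

```bash
python3 plan.py 0.5515 0.3713 0.033 7 3 -0.3;  python3 - <<'E'
from h import *
c=dict(np.load('w2.npz'));H=hsv(c)
print(H[200:262:2,265,2].tolist()); print(H[200:262:2,265,1].tolist())
E
```

```text
-0.009,-0.020,0.144,-0.000,-0.000,-0.001,-0.300,-0.008,-0.020,0.144,-0.000,-0.000,-0.001,-0.300,-0.008,-0.020,0.144,-0.000,-0.000,-0.001,-0.300
total tool shift mm [-3.8 -8.8 64.9] turn deg [-0.17 -0.1  -0.78]
[93, 56, 43, 47, 38, 38, 50, 57, 50, 86, 113, 109, 112, 113, 111, 116, 115, 110, 111, 112, 113, 112, 112, 107, 111, 112, 109, 112, 112, 116, 162]
[5, 14, 119, 98, 208, 154, 168, 98, 133, 172, 196, 171, 191, 190, 179, 169, 171, 178, 184, 166, 172, 178, 191, 198, 177, 191, 197, 196, 182, 136, 13]
```

```bash
cat > dogs.py <<'E'
from h import *
import sys
for n in sys.argv[1:]:
    c=dict(np.load(n+'.npz'));H=hsv(c)
    m=(H[...,0]>100)&(H[...,0]<130)&(H[...,1]>100)&(H[...,2]>80)
    m=cv2.medianBlur(m.astype(np.uint8),3)
    for a,ce,l in blobs(m,150):
        e=cv2.fitEllipse(cv2.findContours(l.astype(np.uint8),0,1)[0][0])
        print(n,a,e,onz(c,[e[0]],.058)[0].round(4),onz(c,[e[0]],.088)[0].round(4))
E
python3 dogs.py w1 w2
```

```text
w1 496 ((335.6822814941406, 86.60362243652344), (22.545106887817383, 26.13638687133789), 30.04128074645996) [0.5514 0.3688 0.058 ] [0.5463 0.3659 0.088 ]
w1 439 ((248.675048828125, 113.17266082763672), (22.35660171508789, 23.18587875366211), 166.50341796875) [0.461  0.3275 0.058 ] [0.4629 0.3277 0.088 ]
w2 1424 ((264.8564758300781, 238.21173095703125), (39.90940856933594, 43.590675354003906), 83.17930603027344) [0.5523 0.3695 0.058 ] [0.5515 0.381  0.088 ]
w2 585 ((110.2898941040039, 277.9515075683594), (17.204607009887695, 45.338523864746094), 92.85388946533203) [0.4604 0.3331 0.058 ] [0.4746 0.3506 0.088 ]
```

```bash
python3 -m pendant '[-0.008,-0.015,0.144,0,0,-0.001,-0.3,-0.008,-0.015,0.144,0,0,-0.001,-0.3,-0.007,-0.015,0.13,0,0,-0.001,-0.3,0,0,0,0,0,0,-0.3]';  python3 plan.py 0.552 0.3693 0.032 7 1 -0.3
```

```text
clock: 3.75
eef_pos: [0.5561, 0.365, 0.0448]
orientation: [[0.994, 0.112, 0.014], [0.112, -0.994, 0.008], [0.015, -0.006, -1.0]]
wrist_force: [0.7, -0.9, -0.5]
gripper_width: 0.0573
-0.025,-0.031,0.085,-0.002,-0.005,-0.003,-0.300
total tool shift mm [-3.8 -4.7 12.8] turn deg [-0.33 -0.87 -0.55]
```

```bash
python3 -m pendant '[-0.025,-0.031,0.085,-0.002,-0.005,-0.003,-0.3,0,0,0,0,0,0,-0.3]';  python3 plan.py 0.552 0.3693 0.032 7 1 -0.3
```

```text
clock: 4.0
eef_pos: [0.5532, 0.3688, 0.035]
orientation: [[0.993, 0.121, 0.003], [0.121, -0.993, 0.001], [0.003, -0.0, -1.0]]
wrist_force: [0.6, -0.7, -0.0]
gripper_width: 0.0574
-0.008,-0.004,0.020,-0.000,-0.001,-0.000,-0.300
total tool shift mm [-1.2 -0.6  3. ] turn deg [-0.02 -0.18 -0.05]
```

```bash
python3 -m pendant '[-0.008,-0.004,0.02,0,-0.001,0,-0.3,0,0,0,0,0,0,0.5,0,0,0,0,0,0,0.9,0,0,0,0,0,0,0.9,0,0,0,0,0,0,0.9]' 20
```

```text
clock: 4.62
eef_pos: [0.5524, 0.3695, 0.0331]
orientation: [[0.993, 0.121, 0.002], [0.121, -0.993, 0.001], [0.002, -0.001, -1.0]]
wrist_force: [-0.1, -1.4, -1.2]
gripper_width: 0.0272
```

```bash
python3 -m pendant '[0,0,-0.25,0,0,0,0.9,0,0,-0.2,0,0,0,0.9,0.03,0.15,-0.08,0,0,0,0.9]'; python3 plan.py 0.5825 0.1763 0.090 7 5 0.9
```

```text
clock: 5.0
eef_pos: [0.5585, 0.3475, 0.1128]
orientation: [[0.992, 0.123, -0.002], [0.123, -0.992, -0.001], [-0.002, 0.0, -1.0]]
wrist_force: [-0.1, -0.3, -0.5]
gripper_width: 0.0274
0.004,0.230,0.030,0.000,0.000,0.000,0.900,0.004,0.230,0.030,0.000,0.000,0.000,0.900,0.004,0.230,0.030,0.000,0.000,0.000,0.900,0.004,0.230,0.030,0.000,0.000,0.000,0.900,0.004,0.230,0.030,0.000,0.000,0.000,0.900
total tool shift mm [  2.8 172.8  22.8] turn deg [0.02 0.13 0.07]
```

```bash
python3 -m pendant '[0,0.24,0,0,0,0,0.9,0.003,0.23,0,0,0,0,0.9,0.003,0.23,0.03,0,0,0,0.9,0.003,0.23,0.06,0,0,0,0.9,0.003,0.17,0.04,0,0,0,0.9,0,0,0,0,0,0,0.9]'; python3 plan.py 0.5825 0.1763 0.075 7 2 0.9; python3 wr.py w3
```

```text
clock: 5.75
eef_pos: [0.5813, 0.1699, 0.0903]
orientation: [[0.993, 0.118, -0.006], [0.118, -0.993, -0.003], [-0.006, 0.002, -1.0]]
wrist_force: [-0.7, 1.2, -1.1]
gripper_width: 0.0276
0.007,-0.021,0.051,0.000,0.001,-0.001,0.900,0.007,-0.021,0.051,0.000,0.001,-0.001,0.900
total tool shift mm [ 2.  -6.3 15.3] turn deg [ 0.11  0.34 -0.24]
5.75 [0.5813 0.1699 0.0903] [[0.993, 0.1177, -0.0057], [0.1177, -0.993, -0.0027], [-0.0059, 0.002, -1.0]]
```

View pics/w3.png

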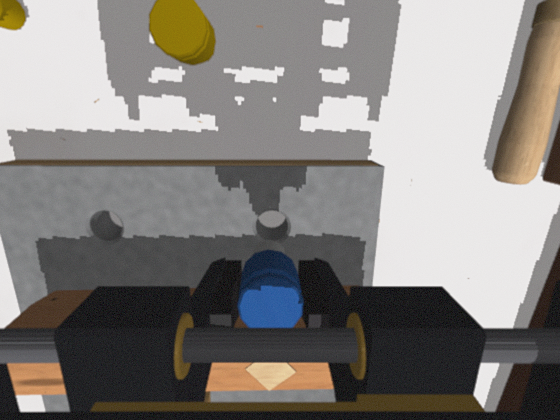

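The near view shows both holes, the left at about (106,225) and the right at about (273,225), with the held dog at (270,290). I'll enlarge both holes.

Run:
```python
from h import *
c=dict(np.load('w3.npz'))
a=[cv2.resize(cv2.convertScaleAbs(c['color'][195:255,x:x+60,::-1],alpha=1.5),None,fx=6.5,fy=6.5,interpolation=cv2.INTER_CUBIC) for x in (76,243)]
cv2.imwrite('pics/w3c.png',np.hstack(a))
print(onz(c,[[106,225],[273,225]],.03).round(4).tolist())
```

```text
[[0.4736, 0.164, 0.03], [0.5828, 0.1771, 0.03]]
```

View pics/w3c.png

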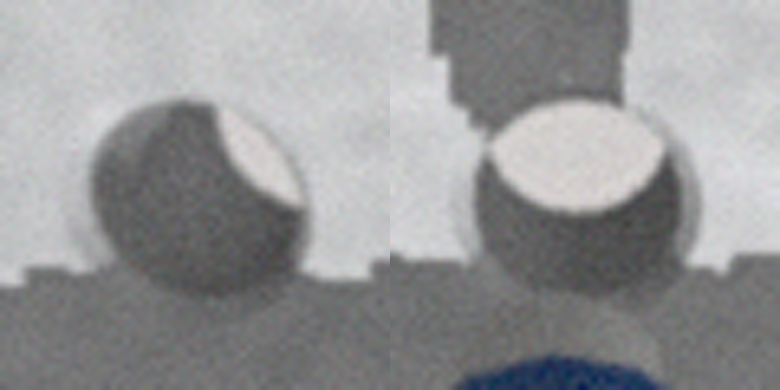

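```bash
python3 -m pendant '[0.01,-0.045,0.04,0,0.002,-0.001,0.9,0,0,0.04,0,0,0,0.9,0,0,0,0,0,0,0.9]'; python3 plan.py 0.5823 0.1768 0.058 7 1 0.9
```

```text
clock: 6.18
eef_pos: [0.5814, 0.18, 0.0775]
orientation: [[0.992, 0.124, 0.001], [0.124, -0.992, -0.001], [0.001, 0.001, -1.0]]
wrist_force: [-0.2, 0.0, -0.8]
gripper_width: 0.0276
0.003,0.022,0.130,0.000,-0.000,0.001,0.900
total tool shift mm [ 0.5  3.2 19.5] turn deg [ 0.08 -0.05  0.14]
```

```bash
python3 -m pendant '[0.005,0.022,0.05,0,0,0,0.9,0,0,0,0,0,0,0.9]'; python3 plan.py 0.5823 0.1768 0.058 7 1 0.9
```

```text
clock: 6.42
eef_pos: [0.5825, 0.1772, 0.0695]
orientation: [[0.992, 0.125, 0.001], [0.125, -0.992, -0.001], [0.001, 0.001, -1.0]]
wrist_force: [0.2, 0.4, -1.0]
gripper_width: 0.0273
-0.002,0.002,0.076,0.000,-0.000,0.001,0.900
total tool shift mm [-0.3  0.3 11.5] turn deg [ 0.08 -0.05  0.2 ]
```

```bash
python3 -m pendant '[-0.002,0.002,0.07,0,0,0,0.9,0,0,0.03,0,0,0,0.9,0,0,0.03,0,0,0,0.9]'; python3 plan.py 0.5823 0.1768 0.036 7 1 0.9
```

```text
clock: 6.8
eef_pos: [0.5824, 0.1767, 0.0489]
orientation: [[0.992, 0.125, 0.002], [0.125, -0.992, -0.001], [0.001, 0.002, -1.0]]
wrist_force: [0.4, 0.3, -0.9]
gripper_width: 0.0275
-0.001,-0.001,0.086,0.000,-0.000,0.001,0.900
total tool shift mm [-0.1 -0.1 12.9] turn deg [ 0.09 -0.08  0.19]
```

```bash
python3 -m pendant '[0,0,0.05,0,0,0,0.9,0,0,0.03,0,0,0,0.9,0,0,0.01,0,0,0,0.9]'
```

```text
clock: 7.18
eef_pos: [0.5824, 0.1767, 0.035]
orientation: [[0.992, 0.125, 0.002], [0.125, -0.992, -0.001], [0.001, 0.002, -1.0]]
wrist_force: [-6.4, -1.7, 16.0]
gripper_width: 0.0276
```

Seated at 0.035, as expected, with 16 N up. Release and lift.

```bash
python3 -m pendant '[0,0,0,0,0,0,0.2,0,0,0,0,0,0,-0.3,0,0,0,0,0,0,-0.3,0,0,-0.25,0,0,0,-0.3,0,-0.1,-0.3,0,0,0,-0.3]'; python3 plan.py 0.461 0.345 0.11 7 5 -0.3
```

```text
clock: 7.8
eef_pos: [0.5794, 0.1909, 0.1163]
orientation: [[0.992, 0.124, -0.005], [0.124, -0.992, -0.002], [-0.005, 0.002, -1.0]]
wrist_force: [0.4, 0.0, -0.3]
gripper_width: 0.0575
-0.131,-0.223,0.009,0.000,0.000,0.000,-0.300,-0.131,-0.223,0.009,0.000,0.000,0.000,-0.300,-0.131,-0.223,0.009,0.000,0.000,0.000,-0.300,-0.132,-0.223,0.009,0.000,0.000,0.000,-0.300,-0.132,-0.223,0.008,0.000,0.000,0.000,-0.300
total tool shift mm [ -98.4 -167.6    6.5] turn deg [0.1  0.29 0.11]
```

```bash
python3 -m pendant '[-0.131,-0.2,-0.02,0,0,0,-0.3,-0.131,-0.2,0.01,0,0,0,-0.3,-0.131,-0.2,0.01,0,0,0,-0.3,-0.131,-0.2,0.02,0,0,0,-0.3,-0.12,-0.18,0.03,0,0,0,-0.3,0,0,0,0,0,0,-0.3]'; python3 wr.py w4; python3 dogs.py w4
```

```text
clock: 8.55
eef_pos: [0.4638, 0.3295, 0.1125]
orientation: [[0.992, 0.124, 0.004], [0.124, -0.992, -0.0], [0.004, 0.001, -1.0]]
wrist_force: [0.4, -0.5, -0.4]
gripper_width: 0.0575
8.55 [0.4638 0.3295 0.1125] [[0.9923, 0.1238, 0.0041], [0.1238, -0.9923, -0.0002], [0.004, 0.0007, -1.0]]
w4 1165 ((263.8122863769531, 240.5666961669922), (35.9385986328125, 39.42462921142578), 84.85889434814453) [0.4609 0.3275 0.058 ] [0.4599 0.3394 0.088 ]
```

```bash
python3 -m pendant '[-0.018,0.01,0.28,0,0,0,-0.3,0,0,0.17,0,0,0,-0.3,0,0,0,0,0,0,-0.3]'; python3 plan.py 0.4609 0.3277 0.033 7 1 -0.3
```

```text
clock: 8.98
eef_pos: [0.4661, 0.3249, 0.0447]
orientation: [[0.993, 0.12, 0.009], [0.12, -0.993, 0.001], [0.009, 0.0, -1.0]]
wrist_force: [0.6, -0.2, -0.6]
gripper_width: 0.0573
-0.033,-0.023,0.078,0.000,-0.003,-0.001,-0.300
total tool shift mm [-5.  -3.4 11.6] turn deg [ 0.02 -0.51 -0.11]
```

```bash
python3 -m pendant '[-0.033,-0.023,0.078,0,-0.003,-0.001,-0.3,0,0,0,0,0,0,-0.3]'; python3 plan.py 0.4609 0.3277 0.033 7 1 -0.3
```

```text
clock: 9.22
eef_pos: [0.4621, 0.3274, 0.0338]
orientation: [[0.993, 0.122, 0.001], [0.122, -0.993, 0.0], [0.001, -0.0, -1.0]]
wrist_force: [0.6, -0.7, 0.3]
gripper_width: 0.0573
-0.008,-0.003,0.005,-0.000,-0.000,0.000,-0.300
total tool shift mm [-1.2 -0.4  0.8] turn deg [-0.02 -0.07  0.  ]
```

Grip, lift, and carry toward hole0 (0.474,0.1637).

```bash
python3 -m pendant '[-0.008,-0.003,0.005,0,0,0,0.5,0,0,0,0,0,0,0.9,0,0,0,0,0,0,0.9,0,0,0,0,0,0,0.9,0,0,-0.03,0,0,0,0.9,0,0,-0.25,0,0,0,0.9,0,0,-0.23,0,0,0,0.9,0,0,0,0,0,0,0.9]' 20;python3 -c "from rig import r;print(r.observe()['eef_pos'])"; python3 plan.py 0.474 0.1637 0.085 7 5 0.9
```

```text
clock: 10.22
eef_pos: [0.461, 0.3279, 0.1135]
orientation: [[0.992, 0.122, 0.003], [0.122, -0.993, 0.001], [0.003, -0.001, -1.0]]
wrist_force: [-0.4, 0.2, -1.4]
gripper_width: 0.0276
[0.46103082 0.32790091 0.11345316]
-0.010,0.219,0.038,-0.000,-0.000,0.000,0.900,-0.010,0.219,0.038,-0.000,-0.000,0.000,0.900,-0.010,0.219,0.038,-0.000,-0.000,0.000,0.900,-0.010,0.219,0.038,-0.000,-0.000,0.000,0.900,-0.010,0.219,0.038,-0.000,-0.000,0.000,0.900
total tool shift mm [ -7.3 164.6  28.3] turn deg [-0.05 -0.18  0.02]
```

```bash
python3 -m pendant '[-0.01,0.219,0,0,0,0,0.9,-0.01,0.219,0.02,0,0,0,0.9,-0.01,0.219,0.04,0,0,0,0.9,-0.01,0.219,0.06,0,0,0,0.9,-0.01,0.16,0.04,0,0,0,0.9,0,0,0,0,0,0,0.9]'; python3 plan.py 0.474 0.1637 0.07 7 1 0.9; python3 wr.py w5; python3 -c "
from h import *
c=dict(np.load('w5.npz'));print(proj(c,[[.474,.1637,.03]]))
cv2.imwrite('pics/w5c.png',cv2.resize(cv2.convertScaleAbs(c['color'][180:300,190:350,::-1],alpha=1.5),None,fx=5,fy=5,interpolation=cv2.INTER_CUBIC))"
```

```text
clock: 10.98
eef_pos: [0.47, 0.168, 0.0832]
orientation: [[0.992, 0.123, -0.005], [0.123, -0.992, -0.0], [-0.005, -0.0, -1.0]]
wrist_force: [0.2, 0.4, -0.7]
gripper_width: 0.0274
0.023,0.032,0.088,-0.000,0.002,0.000,0.900
total tool shift mm [ 3.5  4.8 13.2] turn deg [-0.03  0.29  0.07]
10.975 [0.47   0.168  0.0832] [[0.9924, 0.1231, -0.0051], [0.1231, -0.9924, -0.0001], [-0.0051, -0.0005, -1.0]]
[[274.58712769 245.93017966]]
```

View pics/w5c.png

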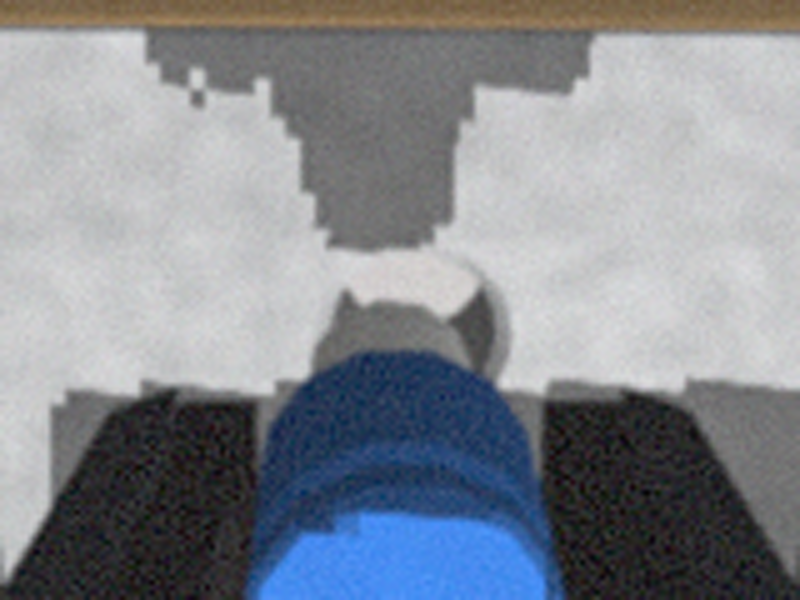

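The held dog is over the hole mouth. The mouth centre is at about (273.7,246), against a predicted (274.6,245.9), so the estimate holds.

```bash
python3 -m pendant '[0.022,0.032,0.06,0,0.002,0,0.9,0,0,0,0,0,0,0.9]'; python3 plan.py 0.4737 0.1637 0.06 7 1 0.9
```

```text
clock: 11.28
eef_pos: [0.4739, 0.1655, 0.0735]
orientation: [[0.992, 0.126, 0.002], [0.126, -0.992, 0.001], [0.002, -0.001, -1.0]]
wrist_force: [-0.2, 0.8, -2.0]
gripper_width: 0.0277
-0.003,0.011,0.090,-0.000,-0.001,0.001,0.900
total tool shift mm [-0.5  1.7 13.5] turn deg [-0.05 -0.11  0.21]
```

```bash
python3 -m pendant '[-0.002,0.012,0.03,0,0,0,0.9,0,0,0.04,0,0,0,0.9,0,0,0.03,0,0,0,0.9,0,0,0,0,0,0,0.9]'; python3 plan.py 0.4737 0.1637 0.036 7 1 0.9
```

```text
clock: 11.78
eef_pos: [0.4737, 0.1645, 0.0573]
orientation: [[0.992, 0.127, 0.002], [0.127, -0.992, 0.001], [0.002, -0.001, -1.0]]
wrist_force: [-0.3, -0.5, -0.3]
gripper_width: 0.0275
-0.001,0.006,0.142,-0.000,-0.001,0.002,0.900
total tool shift mm [-0.1  0.8 21.3] turn deg [-0.06 -0.11  0.29]
```

```bash
python3 -m pendant '[0,0.005,0.06,0,0,0,0.9,0,0,0.05,0,0,0,0.9,0,0,0.025,0,0,0,0.9,0,0,0.012,0,0,0,0.9]'
```

```text
clock: 12.28
eef_pos: [0.4735, 0.1637, 0.0355]
orientation: [[0.992, 0.127, 0.002], [0.127, -0.992, 0.001], [0.002, -0.001, -1.0]]
wrist_force: [-8.3, -1.7, 29.3]
gripper_width: 0.0275
```

```bash
python3 -m pendant '[0,0,-0.012,0,0,0,0.2,0,0,0,0,0,0,-0.3,0,0,0,0,0,0,-0.6,0,0,-0.3,0,0,0,-0.6,0,0,-0.38,0,0,0,-0.6]'; python3 plan.py 0.53 0.0 0.24 7 4 -0.6
```

```text
clock: 12.9
eef_pos: [0.472, 0.1633, 0.1381]
orientation: [[0.992, 0.127, -0.006], [0.127, -0.992, 0.0], [-0.006, -0.001, -1.0]]
wrist_force: [0.8, -0.4, 0.2]
gripper_width: 0.0702
0.060,0.282,-0.171,-0.000,0.001,0.000,-0.600,0.061,0.282,-0.170,-0.000,0.001,0.000,-0.600,0.062,0.282,-0.170,-0.000,0.001,0.000,-0.600,0.062,0.282,-0.170,-0.000,0.001,0.000,-0.600
total tool shift mm [  36.1  169.3 -102.4] turn deg [-0.06  0.37  0.29]
```

```bash
python3 -m pendant '[0.06,0.28,-0.17,0,0.001,0,-0.6,0.06,0.28,-0.17,0,0.001,0,-0.6,0.06,0.28,-0.17,0,0.001,0,-0.6,0.06,0.28,-0.17,0,0,0,-0.6,0,0,0,0,0,0,-0.6,0,0,0,0,0,0,-0.6]'; python3 wr.py w6
```

```text
clock: 13.65
eef_pos: [0.531, -0.0028, 0.2454]
orientation: [[0.992, 0.129, 0.009], [0.129, -0.992, 0.002], [0.009, -0.001, -1.0]]
wrist_force: [-1.2, -0.0, -0.3]
gripper_width: 0.0702
13.65 [ 0.531  -0.0028  0.2454] [[0.9917, 0.1286, 0.0086], [0.1286, -0.9917, 0.0017], [0.0087, -0.0005, -1.0]]
```

View pics/w6.png

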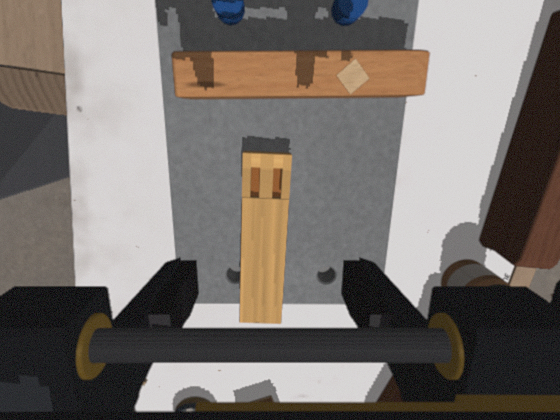

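The view shows both dogs at the top (230,8) and (350,8). The fence spans columns 172–429, rows 50–98. The bar runs from its front edge (243–292, row 154) to its rear (240–282, row 322).

```bash
cat > bar.py <<'E'
from h import *
import sys
c=dict(np.load(sys.argv[1]+'.npz'));H=hsv(c);t=dict(np.load('top0.npz'))
w=((H[...,0]<28)&(H[...,1]>75)&(H[...,2]>100))
w[300:]=0; w[:,:150]=0; w[:,435:]=0
for a,ce,l in blobs(cv2.morphologyEx(w.astype(np.uint8),cv2.MORPH_OPEN,np.ones((3,3))),2000):
    l=cv2.morphologyEx(l.astype(np.uint8),cv2.MORPH_CLOSE,np.ones((15,15)))>0
    ys,xs=np.nonzero(l)
    fence=np.ptp(xs)>150
    z=.088 if fence else .052
    def fit(px):
        P=onz(c,px,z)[:,:2]; vx,vy,x,y=cv2.fitLine((P*1000).astype(np.float32),cv2.DIST_HUBER,0,.01,.01).ravel(); return np.array([x,y]),np.degrees(np.arctan2(vy,vx))
    if fence:
        cols=range(xs.min()+12,xs.max()-12,4)
        top=fit([(k,np.nonzero(l[:,k])[0].min()-.5) for k in cols]);bot=fit([(k,np.nonzero(l[:,k])[0].max()+.5) for k in cols])
        mid=int(np.median(ys)); R=np.nonzero(l[mid])[0]
        e=onz(c,[(R.min()-.5,mid),(R.max()+.5,mid)],z)
        print('fence far',top,'near(z=.088)',bot,'ends',e.round(4).tolist(),np.linalg.norm(e[0]-e[1]),'mid',e.mean(0).round(4))
    else:
        rows=range(ys.min()+8,min(ys.max()-8,295),4)
        L=fit([(np.nonzero(l[k])[0].min()-.5,k) for k in rows]);Rr=fit([(np.nonzero(l[k])[0].max()+.5,k) for k in rows])
        cols=range(xs.min()+8,xs.max()-8,2); F=fit([(k,np.nonzero(l[:,k])[0].min()-.5) for k in cols])
        print('bar L',L,'R',Rr,'front',F)
        a_=np.radians((L[1]%180+Rr[1]%180)/2); n=np.array([np.sin(a_),-np.cos(a_)]);d=np.array([np.cos(a_),np.sin(a_)])
        w_=(Rr[0]-L[0])@n; m=(L[0]+n*w_/2)
        f=m+d*((F[0]-m)@d); print('width',w_,'axis deg',np.degrees(a_),'front centre',f.round(1),'centre',(f-100*d).round(1))
        print('front in top px',proj(t,[[*(f/1000),.052]]))
E
python3 bar.py w6; python3 dogs.py w6
```

```text
fence far (array([585.39514, 132.74759], dtype=float32), np.float32(7.791004)) near(z=.088) (array([545.28436,  89.89634], dtype=float32), np.float32(7.9367876)) ends [[0.4377, 0.094, 0.088], [0.6511, 0.1217, 0.088]] 0.21515138899199315 mid [0.5444 0.1079 0.088 ]
bar L (array([506.28192 , -35.059277], dtype=float32), np.float32(-85.11395)) R (array([556.92035, -38.60265], dtype=float32), np.float32(-85.2532)) front (array([525.7923  ,  36.027866], dtype=float32), np.float32(5.5051703))
width 50.1621 axis deg 94.816414 front centre [525.5  36. ] centre [533.9 -63.6]
front in top px [[266.82538382 224.3751636 ]]
w6 348 ((228.08059692382812, 6.06557559967041), (13.351567268371582, 33.806419372558594), 88.83605194091797) [0.4756 0.1583 0.058 ] [0.4796 0.1508 0.088 ]
w6 296 ((355.9449157714844, 9.380846977233887), (14.962430953979492, 27.709697723388672), 37.27649688720703) [0.5876 0.1705 0.058 ] [0.5816 0.1619 0.088 ]
```

```bash
python3 plan.py 0.534 -0.0636 0.07 4.8 5 -0.6
```

```text
-0.009,0.081,0.234,-0.000,-0.001,0.003,-0.600,-0.008,0.081,0.234,-0.000,-0.001,0.003,-0.600,-0.006,0.081,0.234,-0.000,-0.001,0.003,-0.600,-0.005,0.081,0.234,-0.000,-0.001,0.003,-0.600,-0.004,0.081,0.234,-0.000,-0.001,0.003,-0.600
total tool shift mm [ -6.5  60.9 175.4] turn deg [-0.03 -0.51  2.61]
```

```bash
python3 -m pendant '[-0.009,0.081,0.234,0,-0.001,0.003,-0.6,-0.008,0.081,0.234,0,-0.001,0.003,-0.6,-0.006,0.081,0.234,0,-0.001,0.003,-0.6,-0.005,0.081,0.234,0,-0.001,0.003,-0.6,-0.004,0.08,0.2,0,0,0.003,-0.6,0,0,0,0,0,0,-0.6]'; python3 plan.py 0.534 -0.0636 0.034 4.8 1 -0.6
```

```text
clock: 14.45
eef_pos: [0.5305, -0.0566, 0.0673]
orientation: [[0.996, 0.091, -0.01], [0.091, -0.996, 0.003], [-0.009, -0.004, -1.0]]
wrist_force: [-0.5, -0.4, 0.8]
gripper_width: 0.0706
0.021,0.050,0.222,-0.001,0.003,0.002,-0.600
total tool shift mm [ 3.2  7.5 33.2] turn deg [-0.22  0.53  0.39]
```

```bash
python3 -m pendant '[0.021,0.05,0.13,-0.001,0.003,0.002,-0.6,0,0,0.05,0,0,0,-0.6,0,0,0,0,0,0,-0.6]'; python3 plan.py 0.534 -0.0636 0.034 4.8 1 -0.6
```

```text
clock: 14.82
eef_pos: [0.5349, -0.0609, 0.0423]
orientation: [[0.996, 0.088, 0.003], [0.088, -0.996, 0.0], [0.003, -0.0, -1.0]]
wrist_force: [-1.0, 0.3, 0.3]
gripper_width: 0.0704
-0.008,0.017,0.055,-0.000,-0.001,0.001,-0.600
total tool shift mm [-1.2  2.6  8.3] turn deg [-0.   -0.16  0.24]
```

```bash
python3 -m pendant '[-0.008,0.017,0.053,0,-0.001,0.001,-0.6,0,0,0,0,0,0,-0.6,0,0,0,0,0,0,0.2,0,0,0,0,0,0,0.6,0,0,0,0,0,0,0.6,0,0,0,0,0,0,0.6]' 40;  python3 plan.py 0.534 -0.0636 0.034 4.8 1 0.6
```

```text
clock: 15.58
eef_pos: [0.5345, -0.0632, 0.0359]
orientation: [[0.996, 0.085, 0.002], [0.085, -0.996, -0.001], [0.002, 0.001, -1.0]]
wrist_force: [1.1, 0.2, -1.3]
gripper_width: 0.0492
-0.004,0.002,0.013,0.000,-0.001,0.001,0.600
total tool shift mm [-0.6  0.3  1.9] turn deg [ 0.06 -0.11  0.1 ]
```

```bash
python3 plan.py 0.5601 -0.0234 0.0359 6.9 5 0.6
```

```text
0.038,-0.050,-0.000,0.000,-0.000,-0.002,0.600,0.039,-0.050,-0.000,0.000,-0.000,-0.002,0.600,0.039,-0.049,-0.000,0.000,-0.000,-0.002,0.600,0.040,-0.049,-0.000,0.000,-0.000,-0.002,0.600,0.040,-0.049,-0.000,0.000,-0.000,-0.002,0.600
total tool shift mm [ 28.9 -37.5  -0. ] turn deg [ 0.06 -0.11 -2.  ]
```

```bash
python3 -m pendant '[0.038,-0.05,0,0,0,-0.002,0.6,0.039,-0.05,0,0,0,-0.003,0.6,0.039,-0.049,0,0,0,-0.002,0.6,0.04,-0.049,0,0,0,-0.003,0.6,0.04,-0.04,0,0,0,-0.002,0.6,0,0,0,0,0,0,0.6,0,0,0,0,0,0,0.6]';  python3 plan.py 0.5601 -0.0234 0.0359 6.9 1 0.6; python3 wr.py w7; python3 bar.py w7
```

```text
clock: 16.45
eef_pos: [0.5624, -0.0213, 0.0359]
orientation: [[0.992, 0.127, 0.002], [0.127, -0.992, -0.001], [0.002, 0.001, -1.0]]
wrist_force: [-0.2, -0.5, -1.1]
gripper_width: 0.0497
-0.017,0.012,-0.000,0.000,-0.001,0.002,0.600
total tool shift mm [-2.5  1.8 -0. ] turn deg [ 0.06 -0.13  0.37]
16.45 [ 0.5624 -0.0213  0.0359] [[0.992, 0.1266, 0.0024], [0.1266, -0.992, -0.0008], [0.0023, 0.0011, -1.0]]
bar L (array([531.19543,  28.88972], dtype=float32), np.float32(-82.47568)) R (array([580.79346,  34.88935], dtype=float32), np.float32(-83.08242)) front (array([548.06445,  76.5978 ], dtype=float32), np.float32(7.2896323))
width 49.95878 axis deg 97.22094 front centre [550.3  76.9] centre [562.9 -22.3]
front in top px [[251.77494175 215.79115314]]
```

View pics/w7.png

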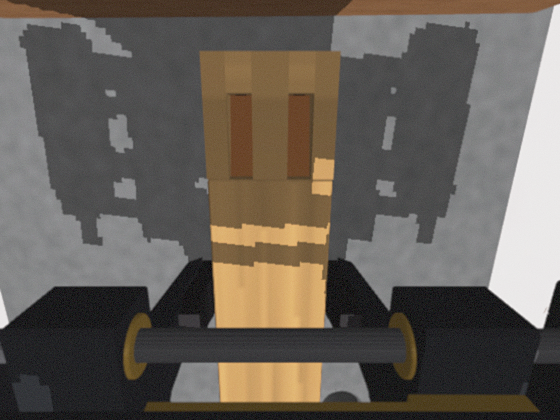

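The bar is held straight between the fingers, with its front edge at row 51 and the fence's near edge at row ~15, about 15 mm ahead. Correct 2.5 mm sideways, then advance.

```bash
python3 -m pendant '[-0.018,0,0,0,0,0.002,0.6,-0.002,-0.03,0,0,0,0,0.6,0,-0.03,0,0,0,0,0.6,0,0,0,0,0,0,0.6]';  python3 plan.py 0.5546 0.0223 0.0359 6.9 1 0.6
```

```text
clock: 17.0
eef_pos: [0.5576, -0.0127, 0.0359]
orientation: [[0.993, 0.119, 0.002], [0.119, -0.993, -0.001], [0.002, 0.001, -1.0]]
wrist_force: [-0.5, 0.6, -0.9]
gripper_width: 0.0497
0.008,-0.234,-0.001,0.000,-0.001,-0.000,0.600
total tool shift mm [  1.2 -35.1  -0.1] turn deg [ 0.05 -0.11 -0.08]
```

```bash
python3 -m pendant '[0.012,-0.02,0,0,0,0,0.6,0,-0.02,0,0,0,0,0.6,0,-0.02,0,0,0,0,0.6,0,-0.02,0,0,0,0,0.6,0,-0.02,0,0,0,0,0.6,0,-0.02,0,0,0,0,0.6]';  python3 plan.py 0.5546 0.0223 0.0359 6.9 1 0.6
```

```text
clock: 17.75
eef_pos: [0.5575, 0.0058, 0.0359]
orientation: [[0.993, 0.119, 0.002], [0.119, -0.993, -0.002], [0.002, 0.002, -1.0]]
wrist_force: [-0.5, -1.7, -0.9]
gripper_width: 0.0497
-0.006,-0.112,-0.000,0.001,-0.001,-0.000,0.600
total tool shift mm [ -1.  -16.8  -0.1] turn deg [ 0.14 -0.13 -0.08]
```

```bash
python3 -m pendant '[0,-0.02,0,0,0,0,0.6,0,-0.02,0,0,0,0,0.6,0,-0.02,0,0,0,0,0.6,0,-0.012,0,0,0,0,0.6]';  python3 plan.py 0.5546 0.0223 0.0359 6.9 1 0.6
```

```text
clock: 18.25
eef_pos: [0.5562, 0.0173, 0.0359]
orientation: [[0.993, 0.119, 0.003], [0.119, -0.993, -0.002], [0.002, 0.002, -1.0]]
wrist_force: [0.7, -2.4, -0.5]
gripper_width: 0.0495
-0.006,-0.034,-0.000,0.001,-0.001,-0.000,0.600
total tool shift mm [-1.  -5.1 -0. ] turn deg [ 0.14 -0.13 -0.08]
```

```bash
python3 -m pendant '[0,-0.012,0,0,0,0,0.6,0,-0.01,0,0,0,0,0.6]'; python3 -m pendant '[0,-0.008,0,0,0,0,0.6]'
```

```text
clock: 18.5
eef_pos: [0.5558, 0.0208, 0.0359]
orientation: [[0.993, 0.119, 0.003], [0.119, -0.993, -0.002], [0.002, 0.002, -1.0]]
wrist_force: [1.1, -2.4, -1.8]
gripper_width: 0.0501
clock: 18.62
eef_pos: [0.5556, 0.0221, 0.0359]
orientation: [[0.993, 0.119, 0.003], [0.119, -0.993, -0.002], [0.002, 0.002, -1.0]]
wrist_force: [-0.5, -2.9, -1.5]
gripper_width: 0.0495
```

```bash
for i in 1 2 3; do python3 -m pendant '[0,-0.007,0,0,0,0,0.6]' | grep -E 'pos|force'; done
```

```text
eef_pos: [0.5555, 0.0232, 0.0359]
wrist_force: [0.8, -1.6, -0.7]
eef_pos: [0.5554, 0.024, 0.0359]
wrist_force: [0.1, -6.3, -0.2]
eef_pos: [0.5553, 0.0243, 0.0359]
wrist_force: [-0.2, -11.1, -0.1]
```

```bash
python3 wr.py w8
python3 - <<'E'
from rig import r,cams
from h import *
s=r.observe();print(s['wrist_force'],s['ft_torque'],s['eef_pos'])
t=cams.camera('top');np.savez('top1.npz',**t)
print(r.observe()['wrist_force'],r.observe()['eef_pos'])
a=cv2.resize(t['color'][150:290,180:360,::-1],(540,420),interpolation=cv2.INTER_CUBIC)
s=cams.camera('scene');b=cv2.resize(s['color'][175:275,195:335,::-1],(588,420),interpolation=cv2.INTER_CUBIC)
cv2.imwrite('pics/t1.png',cv2.resize(np.hstack([a,b]),(800,298)))
print(r.observe()['wrist_force'])
E
```

```text
19.0 [0.5553 0.0243 0.0359] [[0.9928, 0.1197, 0.0025], [0.1197, -0.9928, -0.0044], [0.0019, 0.0047, -1.0]]
[-1.01879259 -8.04919959 -0.64874132] [-1.25630182  0.04197634  0.22772089] [0.55521234 0.02421578 0.0358882 ]
[-0.96361048 -8.62635515 -0.2951022 ] [0.55520232 0.02420357 0.03588395]
[-0.52998105 -7.32918332 -1.14861122]
```

View pics/t1.png

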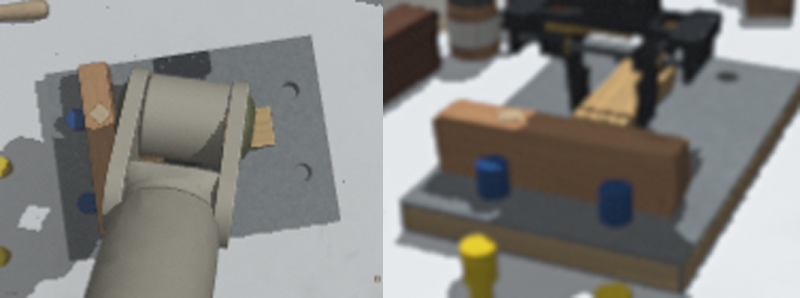

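Both dogs stand home in the right holes, and the block is up against them. I'll check squareness in the near view.

View pics/w8.png

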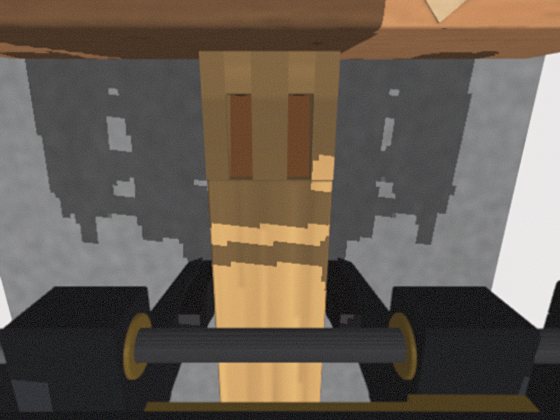

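The bar's end butts the block with no visible gap: bar end at row 51, block's lower edge at row ~57, right end at about column 548. Now the numbers.

```bash
python3 - <<'E'
from h import *
c=dict(np.load('w8.npz'));H=hsv(c);S=cv2.GaussianBlur(H[...,1].astype(np.float32),(3,3),0)
print(S[48:66,100].astype(int).tolist(),S[50:70:2,500].astype(int).tolist(),H[48:66,100,2].tolist())
def edge(cols):
    p=[]
    for k in cols:
        r=np.nonzero(S[40:70,k]>75)[0]
        if len(r): p.append((k,40+r.max()+.5))
    return p
for nm,cols in (('L',range(10,195,5)),('R',range(350,530,5)),('all',list(range(10,195,5))+list(range(350,530,5)))):
    P=onz(c,edge(cols),.03)[:,:2]*1000
    vx,vy,x,y=cv2.fitLine(P.astype(np.float32),cv2.DIST_HUBER,0,.01,.01).ravel(); print(nm,np.degrees(np.arctan2(vy,vx)),x,y)
for row in (46,50,53): 
    r=np.nonzero(S[row]>75)[0]; print(row,r.max(),onz(c,[[r.max()+.5,row]],.03).round(4))
print(H[53,535:560].tolist())
E
python3 bar.py w8
```

```text
[117, 119, 123, 118, 116, 120, 124, 131, 132, 124, 100, 55, 18, 7, 7, 6, 7, 7] [128, 130, 132, 130, 72, 7, 4, 4, 5, 5] [73, 74, 72, 72, 74, 67, 66, 84, 116, 131, 119, 97, 84, 76, 77, 75, 82, 78]
L 6.6753907 462.26984 113.16029
R 7.128988 614.5289 131.5513
all 6.9299703 540.72064 122.57074
46 559 [[0.6619 0.1416 0.03  ]]
50 559 [[0.6624 0.1402 0.03  ]]
53 549 [[0.6588 0.1386 0.03  ]]
[[14, 125, 126], [15, 142, 126], [14, 127, 131], [14, 133, 125], [13, 140, 126], [14, 137, 125], [15, 130, 126], [13, 132, 133], [14, 134, 126], [15, 138, 122], [14, 140, 126], [13, 124, 130], [11, 106, 130], [11, 100, 135], [13, 90, 142], [12, 73, 151], [10, 57, 156], [11, 44, 173], [6, 30, 181], [8, 27, 189], [8, 28, 203], [14, 21, 205], [10, 21, 216], [0, 4, 228], [150, 2, 234]]
fence far (array([544.1023 , 128.32701], dtype=float32), np.float32(6.8786135)) near(z=.088) (array([560.2202 ,  82.90483], dtype=float32), np.float32(76.06818)) ends [[0.5287, 0.0952, 0.088], [0.5647, 0.0995, 0.088]] 0.03625375028075801 mid [0.5467 0.0973 0.088 ]
```

Squareness is good: block 6.93°, tool 6.87°. The block's right end suggests its centre may be a few mm off my earlier figure, so I'll recheck the ends in w6 and w8.

Run:
```python
from h import *
c=dict(np.load('w6.npz'));V=cv2.cvtColor(c['color'],cv2.COLOR_RGB2HSV)
for row in (58,70,85,92,96,99): print(row,'V',V[row,164:182,2].tolist(),'S',V[row,164:182,1].tolist(),'| V',V[row,420:440,2].tolist(),'S',V[row,420:440,1].tolist())
c=dict(np.load('w8.npz'))
a=cv2.resize(c['color'][0:75,480:560,::-1],None,fx=5,fy=5,interpolation=cv2.INTER_CUBIC)
d=dict(np.load('w6.npz'))['color'][40:110,:,::-1]
b=[cv2.resize(d[:,x:x+35],None,fx=5.36,fy=5.36,interpolation=cv2.INTER_CUBIC) for x in (155,410)]
cv2.imwrite('pics/ends.png',np.hstack([a]+b+[]) if all(q.shape[0]==a.shape[0] for q in b) else np.hstack([a]+[cv2.resize(q,(188,375)) for q in b]))
```

```text
58 V [114, 116, 118, 122, 124, 123, 120, 111, 118, 123, 131, 121, 110, 107, 103, 107, 106, 103] S [7, 9, 2, 6, 8, 2, 2, 25, 110, 135, 138, 139, 134, 129, 139, 136, 125, 134] | V [168, 173, 171, 171, 170, 168, 172, 168, 178, 195, 213, 214, 216, 214, 213, 214, 214, 216, 216, 216] S [134, 131, 133, 128, 129, 132, 133, 132, 92, 27, 5, 1, 2, 1, 4, 1, 2, 7, 4, 4]
70 V [114, 120, 119, 118, 117, 113, 121, 113, 107, 129, 152, 167, 172, 174, 174, 174, 172, 170] S [2, 6, 6, 6, 7, 5, 11, 11, 31, 119, 136, 128, 135, 130, 133, 130, 133, 134] | V [171, 172, 171, 172, 174, 173, 168, 181, 198, 216, 217, 214, 216, 214, 213, 216, 216, 214, 216, 214] S [137, 135, 139, 135, 130, 137, 124, 56, 13, 4, 2, 4, 4, 4, 4, 2, 2, 5, 5, 5]
85 V [118, 116, 119, 114, 118, 119, 118, 117, 121, 117, 129, 153, 167, 181, 181, 182, 179, 180] S [4, 4, 11, 2, 2, 6, 9, 9, 4, 11, 91, 133, 133, 127, 134, 132, 132, 132] | V [173, 170, 167, 170, 167, 174, 198, 214, 216, 216, 217, 216, 214, 216, 216, 214, 216, 214, 216, 215] S [133, 137, 136, 135, 131, 70, 15, 5, 4, 5, 4, 4, 2, 4, 5, 2, 1, 4, 2, 1]
92 V [115, 115, 116, 118, 120, 1
[... 269 characters left out ...]
1, 7, 5, 1, 5, 4, 6, 2, 4, 5, 4, 2, 7, 1, 7]
96 V [114, 119, 114, 117, 122, 120, 123, 127, 125, 124, 122, 118, 131, 142, 151, 162, 156, 157] S [7, 4, 7, 2, 4, 2, 2, 6, 6, 4, 8, 32, 82, 110, 122, 124, 129, 135] | V [213, 216, 215, 216, 216, 215, 214, 218, 216, 215, 215, 216, 213, 216, 216, 215, 215, 215, 216, 214] S [5, 6, 5, 2, 4, 4, 1, 2, 5, 5, 4, 4, 4, 1, 4, 5, 5, 5, 4, 4]
99 V [113, 116, 115, 114, 117, 114, 118, 126, 117, 117, 120, 118, 119, 119, 122, 123, 123, 119] S [5, 9, 4, 7, 2, 4, 6, 6, 2, 2, 6, 6, 9, 9, 17, 4, 6, 15] | V [214, 214, 216, 213, 217, 215, 216, 216, 217, 215, 215, 215, 215, 218, 213, 214, 216, 213, 214, 215] S [4, 2, 2, 4, 8, 5, 4, 2, 5, 4, 4, 4, 5, 6, 4, 5, 5, 4, 1, 2]
```

View pics/ends.png

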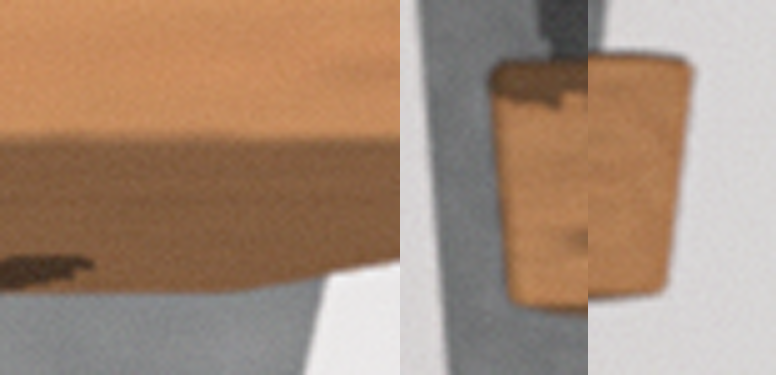

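Run:
```python
from h import *
e=np.array([.9928,.1199])
c=dict(np.load('w8.npz'));P=onz(c,[[526,58.3]],.03)[0];print('corner e',P[:2]@e,P)
# near-top corners of bar in w8 -> bar axis e
q=onz(c,[[200.5,51.5],[340,51.5]],.052);print('bar end corners',q.round(4).tolist(),'mid e',q.mean(0)[:2]@e)
c=dict(np.load('w6.npz'));q=onz(c,[[172.7,70],[427,70],[174.2,88],[424.8,88]],.088)
print('w6 fence mids e',[(q[i]+q[i+1])[:2]@e/2 for i in (0,2)],[np.linalg.norm(q[i]-q[i+1]) for i in (0,2)])
from rig import r; s=r.observe(); print(s['clock'],s['wrist_force'],s['eef_pos'])
```

```text
corner e 0.6614509768727415 [0.6498732  0.13558689 0.03      ]
bar end corners [[0.5195, 0.1193, 0.052], [0.5687, 0.1252, 0.052]] mid e 0.5548160940644767
w6 fence mids e [np.float64(0.5535823186929545), np.float64(0.5537960543574085)] [np.float64(0.21450778027656126), np.float64(0.21461571397807522)]
19.15 [-0.52998105 -7.32918332 -1.14861122] [0.55521959 0.02421652 0.03589499]
```

```bash
python3 -m pendant '[0,-0.009,0,0,0,0,0.6]' | grep -E 'pos|force'
python3 - <<'E'
from rig import r,cams
for i in range(6): cams.camera('top'); s=r.observe(); print(s['clock'],s['wrist_force'].round(1),s['eef_pos'].round(4))
E
```

```text
eef_pos: [0.5551, 0.0243, 0.0359]
wrist_force: [-0.5, -12.2, -0.0]
19.325 [ -1.  -10.8  -1. ] [0.5551 0.0243 0.036 ]
19.375 [ -1.2 -11.1  -0.5] [0.5551 0.0243 0.0359]
19.425 [ -0.6 -10.8  -0.2] [0.5551 0.0243 0.0359]
19.475 [-0.9 -9.6 -0.6] [0.5551 0.0243 0.0359]
19.525 [ -0.5 -10.3  -1.2] [0.5551 0.0243 0.0359]
19.575 [ -0.9 -10.1  -0.6] [0.5551 0.0243 0.0359]
```

Steady at about 10 N with the pose constant. Handing in.

```bash
python3 -c "
from rig import r
print(r.job_done()); s=r.observe(); print(s['clock'],s['wrist_force'])"
```

```text
the job is handed in; nothing more can be done
None
the job is handed in; nothing more can be done
```

The job is handed in at about 19.6 s. Both blue dogs are fully home in the two holes behind the block, and the bar is pressing the block against them with a steady push of about 10 N.

- **Dogs:** They seated at the heights expected for fully home, pushing back with 16 N and 29 N when they bottomed. The last scene view shows both in the right holes. The yellow look-alikes and the four bystanders were not touched.
- **Bar and block:** I slid the bar onto the block and pushed until the force rose. The block sits at 6.9° and the bar at 6.9°, with no visible gap at the bar's end.
- **Final push:** The wrist force held at 10–11 N over the last 0.3 s with the pose constant. The bar was still gripped flat on the board.

**What disagreed:**
- **Centring:** The block measured 215 mm long instead of 222, because its corners are rounded. Bar-to-block centring is therefore probably within 1 mm, but one corner reading would allow about 4 mm.
- **Contact with the dogs:** Contact with both dogs rests on the force rise, the angle match and a coarse scene view. I did not measure the gap directly.

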